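Raise the red-capped tube with its guarded lever

TASK

Raise the red-capped tube out of the tube lifter for a colleague to take: with closed fingertips push the shutter by its knob all the way off the window on the red-capped tube's side, then reach through that open window, without touching the yellow guard, and press the lever inside fully down. Finish while still holding the lever down, so that the tube stays raised; grasp nothing, do not touch the tubes, and leave the purple-capped tube down and the things round about where they are.

Things in the scene. Friction and masses are not known exactly. Their poses are not given: they have to be found in the camera images.
- lifter_unit: tube lifter fixed to the bench: grey base 238 x 232 x 20 mm, guard in front, white 85 mm high block at the back (x 32 to 118 mm, y -100 to 100 mm) with two 33 mm bores at x 75 mm, y +50 (left) and -50 mm (right). Origin on the bench at its middle; x points from guard to block, away from the robot, y left, z up; yaw varies. Each lever raises the tube in the bore of its own side
- guard: yellow guard box, not to be touched; origin and axes of lifter_unit. Closed skirt; level 4 mm top plate (x -124 to 30 mm, y -115 to 115 mm), upper face 85 mm above the bench; two aluminium shutter rails along its front and back, at x -120 and -20 mm, 90 mm high. Two 80 x 80 mm windows in the top, centred at x -70 mm, y +50 and -50 mm, a 20 mm bar between them
- window_left (a point): centre of the left window (unit's +y side), in the upper face of the guard, 85 mm above the bench
- window_right (a point): centre of the right window (unit's -y side), in the upper face of the guard
- shutter (a joint): grey shutter plate, 94 mm (x) by 104 mm (y), on the guard, upper face 89 mm above the bench; slides along the unit's y. Value in m: 0 midway between the windows, + to the unit's left, stops at -0.06 and +0.06. Starts near the middle, half covering both windows; above +0.042 the right window is clear, below -0.042 the left one. About 1.5 N friction; stays where left
- shutter_knob (a point): the middle of the black upright round knob in the middle of the shutter plate, 15 mm above the plate; the knob is 18 mm across (26 mm across its 4 mm high foot) and stands 30 mm above the plate, top 119 mm above the bench
- lever_left (a joint): left lever, hinged at the back of the guard box, value in rad: 0 raised, 0.30 fully down on its stop. A spring pushes it back up: about 3 N at the pad to start, 9 N fully down. Pressing lifts the tube in the left bore, up to 24 mm
- pad_left (a point): middle of the upper face of the left lever's blue pad (30 mm in x, 36 mm in y), under the middle of the left window. It is 73 mm above the bench when raised (12 mm below the guard's upper face) and 51 mm fully down; it hardly moves sideways
- lever_right (a joint): right lever, like the left one: 0 raised, 0.30 fully down; lifts the tube in the right bore
- pad_right (a point): middle of the upper face of the right lever's blue pad, under the middle of the right window; otherwise like pad_left
- tube_red: white sample tube with a red cap, 34 mm wide, 109 mm tall, loose, upright in either the left or the right bore. Origin at the centre of its underside, 22 mm above the bench when it is down; its top then is 131 mm above the bench, 155 mm when raised
- tube_purple: white sample tube with a purple cap, 34 mm wide, 116 mm tall, in the other bore. Origin at the centre of its underside. Stays down
- dropper: small dropper bottle, 25 mm wide, 67 mm tall, loose on the bench left of the lifter; bystander. Origin under its centre
- cap_loose: loose purple screw cap, 35 mm wide, 14 mm high, on the bench near the robot; bystander. Origin under its centre
- tip_box: green pipette tip box, 84 x 120 x 63 mm, behind the lifter on the left; bystander. Origin under its centre
- bench_timer: standing white timer, 32 x 66 x 62 mm, right of the lifter; bystander. Origin under its centre
Not all that is in view belongs to the job. What is shaped like the tube_red but black or blue is not meant.

How it is judged (in metres and radians):
On the way, in this order (a step that is already met when the one before it is completed fails the run):
1. the shutter is pushed clear of the window on the red-capped tube's side (((y of tube_red in the frame of lifter_unit above 0 m and value of joint shutter below -0.042 m) or (y of tube_red in the frame of lifter_unit below 0 m and value of joint shutter above 0.042 m))), for 0.2 s.
2. the lever on the red-capped tube's side is pressed down and its tube is up (z of tube_red in the frame of lifter_unit above 0.038 m and ((y of tube_red in the frame of lifter_unit above 0 m and value of joint lever_left above 0.25 rad and contact force between the fingers and lever_left above 1 N) or (y of tube_red in the frame of lifter_unit below 0 m and value of joint lever_right above 0.25 rad and contact force between the fingers and lever_right above 1 N))), for 0.2 s.
At the end, for the whole second after the job is handed in: The fingers press the lever on the red-capped tube's side (over 1 N), at least 0.25 rad down; that tube rests upright in its bore, raised 16 to 30 mm; the shutter is clear of that window (42 mm or more to the other side); the purple-capped tube is down within 5 mm (all of step 2 and z of tube_red in the frame of lifter_unit below 0.052 m and angle between tube_red's own z axis and vertical below 0.15 rad and linear speed of tube_red below 0.02 m/s and ((y of tube_red in the frame of lifter_unit above 0 m and value of joint shutter below -0.042 m) or (y of tube_red in the frame of lifter_unit below 0 m and value of joint shutter above 0.042 m)) and z of tube_purple in the frame of lifter_unit below 0.027 m); the arm keeps its last pose, push and grip.
It fails at once if the robot touches the yellow guard (over 1 N) (contact force between any of the fingers, the arm and guard above 1 N).
It fails at once if the robot touches or grasps a tube (over 1 N) (contact force between any of the fingers, the arm and tube_red above 1 N or contact force between any of the fingers, the arm and tube_purple above 1 N).
It fails at once if the red-capped tube is lifted out of its bore (over 35 mm) (z of tube_red in the frame of lifter_unit above 0.057 m).
It fails at once if the purple-capped tube is moved or raised (over 10 mm) (distance of tube_purple from where it was at the start of the episode above 0.01 m).
It fails at once if a bystander (dropper bottle, loose cap, tip box, timer) is moved over 20 mm (distance of any of dropper, cap_loose, tip_box, bench_timer from where it was at the start of the episode above 0.02 m).
It also fails if it takes over 35 s, if anything falls off the work surface, if the arm or the gripper's body presses on something with over 40 N, if the wrist force passes 120 N, or if a joint passes its speed limit or range.

ROBOT

A 6-joint arm with a two-finger parallel gripper is mounted at the origin on a cart in front of the work surface, level with it; the furniture and walls round the work are solid. World frame = base frame: x ahead of the robot, y to its left, z up, the work surface at z = 0. Lengths are in m, angles in degrees, forces in N, time in s.
With the tool pointing down it reaches from about 0.3 to 0.75 m from the base axis. Payload 8.5 kg.
Tool frame: the origin (TCP) lies midway between the tips of the shut fingers; the grasp point (between the pads) lies 19 mm behind it; y points along the fingers, x is the direction in which the jaws open and shut, and the axes are right-handed (so a half turn about y gives the same grasp; the last joint's range is limited). The gripper opens to 85 mm and grips with 20 to 120 N. Pads are 22 mm wide; open, the fingers measure 114 mm over their backs; the gripper's body (76 mm by 85 mm) begins 54 mm behind the grasp point. The pads swing forward as they close: fully open they stand 13 mm farther back than shut.
Start: joints at [64.326, 21.807, 74.336, -0, 83.858, -12.336], TCP at [0.127, 0.535, 0.231] pointing down, gripper open.
Joint ranges: [-178.18, 178.18], [-50.72, 133.34], [12.68, 142.11], [-81.47, 261.47], [9.98, 163.14], [-165.26, 165.26]. Speed limits (degrees/s): [136.94, 136.94, 180, 180, 180, 180].

INTERFACE

Orientations are given as a 3x3 rotation matrix whose columns are the frame's x, y, z axes.
In Python, from rig import env gives the robot as it stands.
- The arm moves only by the tool carry_out, never from a script. Its argument "plan" is a list of rows, each a list of 3 entries, a list of its own where there are three numbers: the shift along the tool's x, y, z in m, then the turn, a rotation vector about the tool's x, y, z in degrees, then the finger opening in m, from 0 to 0.0854. In form: [[[dx, dy, dz], [ax, ay, az], jaw], ...]. A call has 1 to 8 rows; each row shifts and turns the commanded pose from where the row before left it, along the tool's axes as they then stand; what a row does not reach is not made up. A row lasts 1/8 s, in which the tool goes at most 62.5 mm and 10.7 degrees, less where a joint would pass 70% of its speed; a pose out of reach is approached as far as the arm can. A call is refused whole if a number of a shift passes 0.0625 or a number of a turn 10.7, either way. A call with a gripper value outside its range is refused whole. The fingers move at their own pace and stop on an object; "force" is the grip in N (left out, the last holds). Time passes only in rows, so rows that do not move let the fingers close. It gives the time, the measured TCP pose, the force and the opening at its end, in the units of the state.
- env.observe(): the state, without advancing time (a new reading comes with each control period).
- env.get_image(name): name is "scene" or "top" or "wrist"; returns a dict with "image" (400x640x3 uint8, red, green, blue), "vfov" (degrees; the focal length in pixels is half the picture's height over the tangent of half this angle, whatever the lens; pixels are square), "cx", "cy" (the principal point, pixels), "k1" (the pictures are not rectified: a ray, as slopes to the right and down, at radius r is drawn at 1 + k1 r^2 times it, then the intrinsics apply), "rvec" (rotation vector, rad) and "tvec" (3), from world to camera coordinates, as OpenCV has them; the wrist camera has in their place "tool_from_camera" (4x4, takes a point from camera to tool coordinates, whose origin is the TCP and whose axes are the tool frame's). Camera axes: x right, y down, z forward; pixel columns grow to the right and rows downward; lengths in m; the calibration is good to about 2 mm. A picture is of the moment at which its call begins: read the wrist's pose just before it. There is no depth.
- env.close_job(): hands the job in, once; it reports no verdict.
Trained networks look in a picture, given as the dict that the camera call returned (one of the last four; its "shot" number tells which), for a name from the list of things; names that differ only in an ending like _2 or _b are one class to them, and where a whole thing is asked for, a point or a joint stands for the part that bears it (a point fixed in the world has none). Each returns a list of dicts, best first, with "conf" (0 to 1); they miss things now and then, are a little off and sometimes report something else, mostly with a low value. They report only what shows in the picture. A call takes as long as a camera call. They do not tell look-alikes from the thing itself.
- env.outline_of(target, picture): "mask" (400x640 bool, what is visible of it) and "pixel" ([row, column] in pixels, amid what is visible of it).
The state is a dict: "time_s": time; "q": joint angles; "qvel": joint speeds; "joint_efforts": joint torques, N m; "position": TCP position; "tool_rot": TCP orientation; "ft_force": force on the tool from outside, world axes, zero at the start; "wrist_torque": the same for the moment, N m; "grip_width": finger opening in m.
Only numpy, scipy, OpenCV 4.12 (cv2) and the standard library are available. Lean on these libraries where they do the work, as an engineer would, in place of code of your own. Each camera call takes 0.05 s, during which the arm holds its last target.

## Working session

There is one attempt and no reset: what is moved stays moved. The work goes in short steps, Python scripts to look and compute and a tool call to move; the robot and the scene stay as the last step left them, time stands still between calls to the robot, and variables do not carry over. Pictures are saved under pics/ and viewed, and the job is handed in when it is done.

Besides the shell and the picture viewer there is one more tool, called after "Call:" by a JSON object that holds its "name" and its "arguments". carry_out: Moves the arm, as the interface text tells. Its arguments: {"type":"object","properties":{"plan":{"type":"array","items":{"type":"array"}},"force":{"type":"number"}},"required":["plan"]}

```bash
ls; mkdir -p pics
cat > h.py <<'E'
import numpy as np, cv2, pickle
from rig import env
def K(p):
    h=p["image"].shape[0]; f=h/2/np.tan(np.radians(p["vfov"])/2)
    return f
def ray(p,uv):
    f=K(p); d=np.array([(uv[0]-p["cx"])/f,(uv[1]-p["cy"])/f]); s=d.copy()
    for _ in range(30): s=d/(1+p["k1"]*(s@s))
    if "rvec" in p:
        R=cv2.Rodrigues(np.array(p["rvec"],float))[0]; t=np.array(p["tvec"],float).ravel()
        return -R.T@t, R.T@np.array([s[0],s[1],1])
    T=np.array(p["tool_from_camera"]); S=p["st"]; R=np.array(S["tool_rot"]); 
    return R@T[:3,3]+np.array(S["position"]), R@(T[:3,:3]@np.array([s[0],s[1],1]))
def atz(p,uv,z):
    o,d=ray(p,uv); return o+d*(z-o[2])/d[2]
def proj(p,X):
    X=np.array(X,float)
    if "rvec" in p:
        R=cv2.Rodrigues(np.array(p["rvec"],float))[0]; c=R@X+np.array(p["tvec"],float).ravel()
    else:
        T=np.array(p["tool_from_camera"]); S=p["st"]; c=T[:3,:3].T@(np.array(S["tool_rot"]).T@(X-np.array(S["position"]))-T[:3,3])
    s=c[:2]/c[2]; s=s*(1+p["k1"]*(s@s)); return s*K(p)+[p["cx"],p["cy"]]
def shot(n):
    st=env.observe(); p=env.get_image(n); p["st"]=st; return p
def save(p,f): cv2.imwrite("pics/"+f,cv2.cvtColor(p["image"],cv2.COLOR_RGB2BGR))
E
python3 - <<'E'
from h import *
for n in ("scene","top"):
    p=shot(n); save(p,n+"0.png"); print(n,{k:p[k] for k in p if k not in("image","st")})
    pickle.dump(p,open(n+"0.pkl","wb"))
    for t in ("tube_red","tube_purple","shutter_knob","shutter","guard","lifter_unit","dropper","cap_loose","bench_timer"):
        for r in env.outline_of(t,p)[:3]:
            print(t,round(r["conf"],2),r["pixel"],int(r["mask"].sum()))
print(env.observe())
E
```

```text
pics
scene {'vfov': 44.71390789776505, 'cx': 317.5538612277914, 'cy': 203.08702557748032, 'k1': -0.12883072900701256, 'rvec': array([ 1.9309173 , -0.84233619,  0.49812743]), 'tvec': array([-0.50420182,  0.21558201,  1.02797404]), 'shot': 1}
tube_red 0.98 [225.0, 422.4] 521
tube_red 0.76 [189.9, 394.2] 258
tube_red 0.68 [196.1, 376.4] 250
tube_purple 0.59 [182.0, 349.9] 241
shutter_knob 0.85 [217.3, 317.0] 838
shutter 0.7 [218.0, 317.0] 850
guard 0.66 [240.5, 328.7] 4044
lifter_unit 0.98 [225.5, 336.3] 7464
lifter_unit 0.43 [328.1, 349.6] 251
dropper 0.49 [215.5, 202.0] 161
cap_loose 0.51 [329.0, 349.2] 216
bench_timer 0.9 [295.8, 443.4] 289
top {'vfov': 47.260808883928576, 'cx': 321.07776893183143, 'cy': 204.8841068641703, 'k1': 0.0023664471834895563, 'rvec': array([ 2.20095365, -2.16653211,  0.03252035]), 'tvec': array([-0.18737178,  0.52894639,  1.30900443]), 'shot': 2}
tube_red 0.62 [153.8, 404.5] 188
tube_red 0.57 [122.8, 352.7] 181
tube_red 0.49 [161.4, 363.7] 117
tube_purple 0.65 [161.5, 197.0] 1335
tube_purple 0.64 [158.4, 325.7] 151
tube_purple 0.62 [215.0, 357.3] 122
shutter
[... 350 characters left out ...]
59741e-04,
        8.38567651e+01, -1.23337798e+01]), 'qvel': array([-0.04049663,  0.00758878,  0.10241975,  0.03040168,  0.07939351,
       -0.03119197]), 'joint_efforts': array([-2.18462039e-03, -4.48353910e+01, -2.31452930e+01, -4.04283583e-04,
        7.57207272e-04, -3.67892289e-05]), 'position': array([0.12687429, 0.53514343, 0.23133202]), 'tool_rot': array([[ 2.30735395e-01,  2.30482772e-07, -9.73016535e-01],
       [ 9.73016535e-01,  2.91638942e-05,  2.30735395e-01],
       [ 2.84301318e-05, -1.00000000e+00,  6.50487912e-06]]), 'ft_force': array([ 0.75492823, -1.60850479, -0.11927668]), 'wrist_torque': array([ 0.01753628,  0.02453198, -0.00196684]), 'grip_width': 0.08534844331519041}
```

View pics/scene0.png

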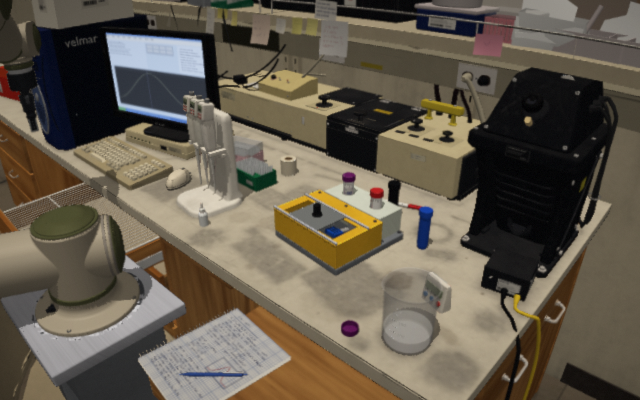

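View pics/top0.png

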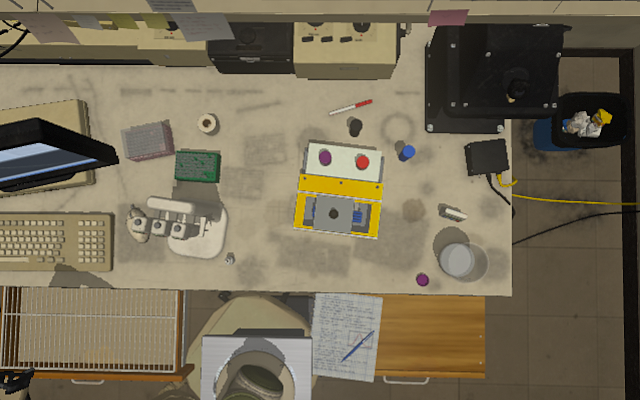

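The overview shows the lifter at the middle. In the top view the red cap is at (362,162), the purple cap at (325,158), the knob at (333,214), with the black (355,128) and blue (406,152) look-alikes outside the block. The red cap in the block is the one meant. I'll enlarge to confirm that and get the corners.

Run:
```python
from h import *
p=pickle.load(open("top0.pkl","rb"))
c=p["image"][110:260,270:430]
cv2.imwrite("pics/topc.png",cv2.cvtColor(cv2.resize(c,None,fx=5,fy=4*1.25 if 0 else 4,interpolation=cv2.INTER_CUBIC) if 0 else cv2.resize(c,None,fx=4,fy=4,interpolation=cv2.INTER_CUBIC),cv2.COLOR_RGB2BGR))
for n,uv,z in (("knob",(333.5,213.5),.119),("red",(362,162),.131),("purple",(325,158),.138)): print(n,atz(p,uv,z))
```

```text
knob [ 0.50386734 -0.21478471  0.119     ]
red [ 0.64042546 -0.28779435  0.131     ]
purple [ 0.6486947  -0.19020886  0.138     ]
```

View pics/topc.png

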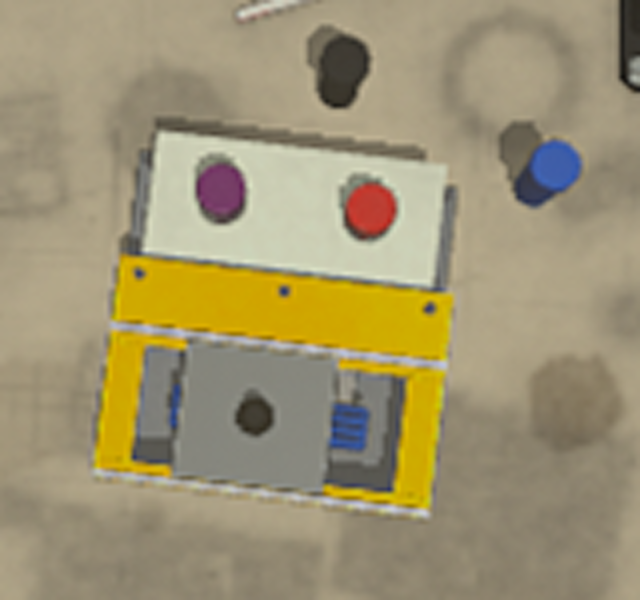

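```bash
cat > fit.py <<'E'
from h import *
from scipy.optimize import least_squares
p=pickle.load(open("top0.pkl","rb"))
pts=[((122,256),(.030,.115,.085)),((452,294),(.030,-.115,.085)),((157,131),(.118,.1,.085)),((447,166),(.118,-.1,.085)),
((148,347),(-.03,.09,.085)),((133,460),(-.11,.09,.085)),((407,375),(-.03,-.09,.085)),((393,490),(-.11,-.09,.085))]
def W(q,X):
    c,s=np.cos(q[2]),np.sin(q[2]); return np.array([q[0]+c*X[0]-s*X[1],q[1]+s*X[0]+c*X[1],X[2]])
f=lambda q:np.concatenate([proj(p,W(q,X))-(np.array(c)+.5)/4+.5-[270,110] for c,X in pts])
r=least_squares(f,[.57,-.23,0],loss="soft_l1")
if __name__=="__main__":
    q=r.x; print(q,np.degrees(q[2])); print(f(q).reshape(-1,2).round(2))
    for n,X in (("knob0",(-.07,0,.119)),("padR",(-.07,-.05,.073)),("red",(.075,-.05,.131)),("purp",(.075,.05,.138))): print(n,W(q,X))
    k=atz(p,(333.4,213.4),.119); c,s=np.cos(q[2]),np.sin(q[2]); d=k[:2]-q[:2]; print("knob in unit",c*d[0]+s*d[1],-s*d[0]+c*d[1])
E
python3 fit.py
```

```text
[ 0.57231585 -0.23185402 -0.10198768] -5.84346339864193
[[-0.48 -0.34]
 [ 0.62 -0.16]
 [ 0.03 -0.09]
 [-0.01 -0.59]
 [-0.55 -0.35]
 [-0.32  0.49]
 [ 0.27  0.33]
 [ 0.45  0.81]]
knob0 [ 0.50267959 -0.22472725  0.119     ]
padR [ 0.49758904 -0.27446744  0.073     ]
red [ 0.64183558 -0.28923003  0.131     ]
purp [ 0.65201668 -0.18974966  0.138     ]
knob in unit -0.0695984282851014 0.010305849844831683
```

Run:
```python
from h import *
p=pickle.load(open("top0.pkl","rb"));s=pickle.load(open("scene0.pkl","rb"))
for uv in((140,222),(150,205),(185,225),(210,230),(230,258)):
    print(uv,[atz(p,uv,z).round(3)[:2] for z in(0,.1,.2,.3)],[proj(s,atz(p,uv,z)).round() for z in(0,.2,.3)])
w=shot("wrist"); print(w["tool_from_camera"],w["vfov"],w["k1"]); save(w,"w0.png")
```

```text
(140, 222) [array([0.474, 0.352]), array([0.473, 0.31 ]), array([0.472, 0.267]), array([0.472, 0.225])] [array([181., 183.]), array([187., 130.]), array([191.,  99.])]
(150, 205) [array([0.524, 0.324]), array([0.52 , 0.284]), array([0.515, 0.244]), array([0.511, 0.204])] [array([199., 180.]), array([204., 128.]), array([207.,  98.])]
(185, 225) [array([0.467, 0.219]), array([0.467, 0.187]), array([0.467, 0.154]), array([0.466, 0.122])] [array([203., 197.]), array([209., 140.]), array([212., 107.])]
(210, 230) [array([0.454, 0.145]), array([0.455, 0.118]), array([0.455, 0.091]), array([0.456, 0.065])] [array([214., 206.]), array([219., 147.]), array([222., 112.])]
(230, 258) [array([0.374, 0.084]), array([0.38 , 0.062]), array([0.387, 0.04 ]), array([0.394, 0.018])] [array([204., 224.]), array([209., 160.]), array([213., 123.])]
[[ 9.99998768e-01  1.19611640e-03 -1.01659258e-03 -3.95402554e-04]
 [ 1.31503303e-03 -2.84672486e-01  9.58623934e-01 -1.42277699e-01]
 [ 8.57229867e-04 -9.58624089e-01 -2.84673709e-01  7.24120788e-02]
 [ 0.00000000e+00  0.00000000e+00  0.00000000e+00  1.00000000e+00]] 65.07672078906245 -0.0017355937095919613
```

Call:
{"name": "carry_out", "arguments": {"plan": [[[0,-0.057,0],[0,-7.5,0],0],[[0,-0.057,0],[0,0,0],0],[[0,-0.057,0],[0,0,0],0],[[-0.037,0,-0.04],[0,0,0],0],[[-0.037,0,-0.04],[0,0,0],0],[[-0.037,0,-0.04],[0,0,0],0],[[-0.037,0,-0.04],[0,0,0],0],[[-0.037,0,-0.04],[0,0,0],0]], "force": 40}}

```text
time_s: 2.05
position: [0.3079, 0.3293, 0.4024]
tool_rot: [[0.102, 0.0, -0.995], [0.995, 0.0, 0.102], [0.0, -1.0, -0.0]]
ft_force: [0.8, 1.0, 1.3]
grip_width: 0.0003
```

Call:
{"name": "carry_out", "arguments": {"plan": [[[-0.055,0,-0.024],[0,0,0],0],[[-0.055,0,-0.024],[0,0,0],0],[[-0.055,0,-0.024],[0,0,0],0],[[-0.055,0,-0.024],[0,0,0],0],[[-0.055,0,-0.024],[0,0,0],0],[[-0.055,0,-0.024],[0,0,0],0],[[-0.055,0,-0.024],[0,0,0],0],[[-0.055,0,-0.024],[0,0,0],0]]}}

```text
time_s: 3.05
position: [0.4534, -0.1285, 0.4025]
tool_rot: [[0.102, 0.001, -0.995], [0.995, -0.0, 0.102], [-0.0, -1.0, -0.001]]
ft_force: [0.3, 1.1, 0.3]
grip_width: -0.0001
```

Call:
{"name": "carry_out", "arguments": {"plan": [[[-0.055,0.03,-0.025],[0,0,0],0],[[-0.055,0.04,-0.02],[0,0,0],0],[[0,0.05,0],[0,0,0],0],[[0,0.03,0],[0,0,0],0],[[0,0,0],[0,0,0],0]]}}

```text
time_s: 3.68
position: [0.4831, -0.2292, 0.2577]
tool_rot: [[0.102, -0.003, -0.995], [0.995, 0.003, 0.102], [0.002, -1.0, 0.004]]
ft_force: [-0.8, -0.6, 0.7]
grip_width: -0.0
```

Run:
```python
from h import *
p=shot("wrist"); save(p,"w1.png"); pickle.dump(p,open("w1.pkl","wb")); print(p["st"]["position"],p["st"]["q"].round(1))
```

```text
[ 0.48312261 -0.22922833  0.25768172] [ -38.1   19.4   73.7   -0.    87.2 -122.2]
```

View pics/w1.png

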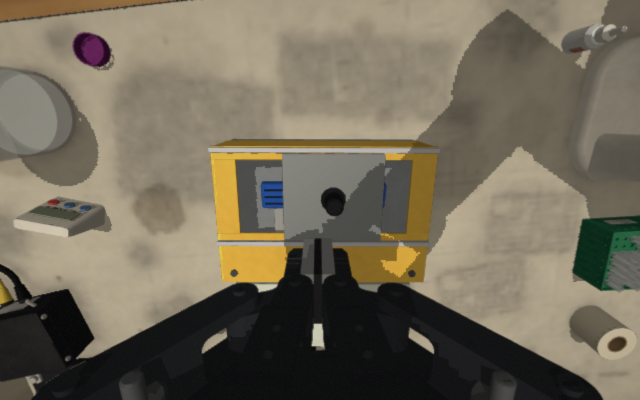

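The wrist view shows the shutter centred with the knob at (333,202), the red-side (right) blue pad at (272,195), and the guard outline from (210,148) to (438,280). I'll enlarge it to refine the pose.

Run:
```python
from h import *
p=pickle.load(open("w1.pkl","rb"))
c=p["image"][130:290,200:450]
cv2.imwrite("pics/w1c.png",cv2.cvtColor(cv2.resize(c,None,fx=3.2,fy=3.2,interpolation=cv2.INTER_CUBIC),cv2.COLOR_RGB2BGR))
from fit import r,W
for X in [(-.03,-.09,.085),(-.11,-.09,.085),(-.03,.09,.085),(-.11,.09,.085),(.03,.115,.085),(.03,-.115,.085),(-.07,.0103,.119),(-.07,-.05,.073)]: 
    u=proj(p,W(r.x,X)); print(X,u.round(1),((u+.5-[200,130])*3.2-.5).round(0))
```

```text
(-0.03, -0.09, 0.085) [240.5 231.9] [131. 327.]
(-0.11, -0.09, 0.085) [235.1 158.3] [113.  92.]
(-0.03, 0.09, 0.085) [406.8 231.9] [663. 327.]
(-0.11, 0.09, 0.085) [413.2 158.4] [683.  92.]
(0.03, 0.115, 0.085) [424.5 280.9] [719. 484.]
(0.03, -0.115, 0.085) [222.1 280.9] [ 72. 484.]
(-0.07, 0.0103, 0.119) [335.6 206.4] [435. 246.]
(-0.07, -0.05, 0.073) [277.5 193.3] [249. 204.]
```

View pics/w1c.png

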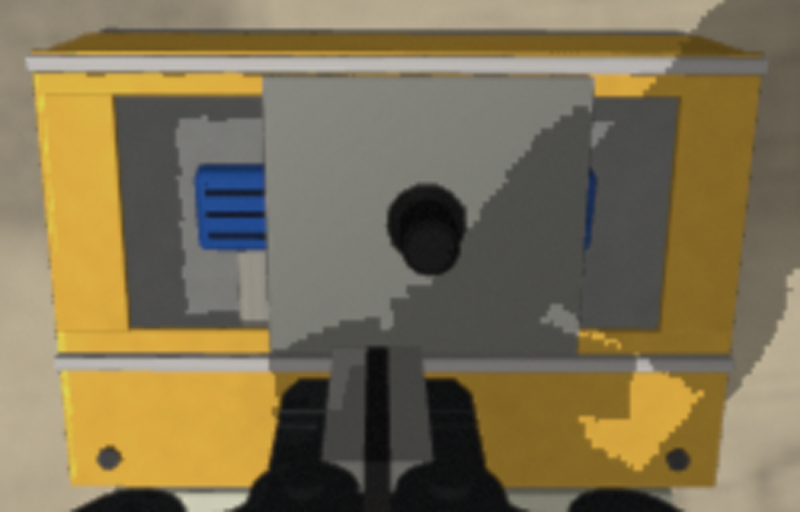

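Call:
{"name": "carry_out", "arguments": {"plan": [[[-0.02,0.03,-0.019],[0,0,0],0],[[0,0.04,0],[0,0,0],0],[[0,0,0],[0,0,0],0],[[0,0,0],[0,0,0],0]]}}

```text
time_s: 4.22
position: [0.5014, -0.2518, 0.1919]
tool_rot: [[0.101, 0.003, -0.995], [0.995, -0.003, 0.101], [-0.002, -1.0, -0.003]]
ft_force: [-0.2, 0.8, 0.7]
grip_width: 0.0001
```

```bash
cat > u.py <<'E'
from h import *
from fit import r
q=r.x;s=env.observe();c,sn=np.cos(q[2]),np.sin(q[2]);d=s["position"][:2]-q[:2]
print("unit",np.round([c*d[0]+sn*d[1],-sn*d[0]+c*d[1],s["position"][2]],4),s["ft_force"].round(2),s["tool_rot"].round(3).tolist(),s["time_s"])
E
python3 u.py
```

```text
unit [-0.0685 -0.0271  0.1919] [-0.24  0.77  0.7 ] [[0.101, 0.003, -0.995], [0.995, -0.003, 0.101], [-0.002, -1.0, -0.003]] 4.225
```

Call:
{"name": "carry_out", "arguments": {"plan": [[[0,0.04,0],[0,0,0],0],[[0,0.03,0],[0,0,0],0],[[0,0,0],[0,0,0],0],[[0,0,0],[0,0,0],0]]}}

```text
time_s: 4.72
position: [0.5016, -0.2521, 0.1217]
tool_rot: [[0.102, 0.003, -0.995], [0.995, -0.003, 0.102], [-0.002, -1.0, -0.003]]
ft_force: [-0.5, -0.3, 0.5]
grip_width: 0.0005
```

```bash
python3 u.py
python3 - <<'E'
from h import *
p=shot("wrist"); save(p,"w2.png")
E
```

```text
unit [-0.0683 -0.0273  0.1217] [-0.53 -0.27  0.47] [[0.102, 0.003, -0.995], [0.995, -0.003, 0.102], [-0.002, -1.0, -0.003]] 4.725
```

View pics/w2.png

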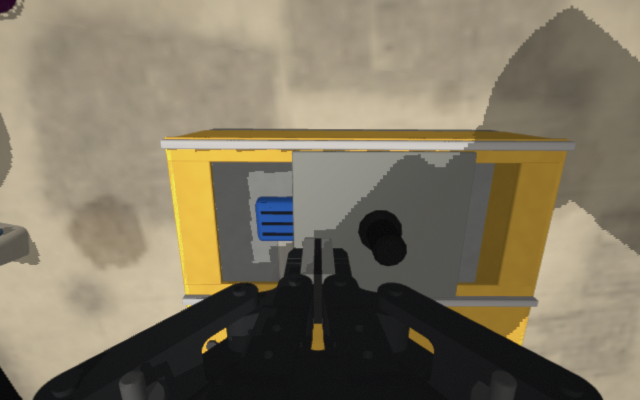

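Fingertips at (318,240) stand beside the knob (390,247) over the shutter plate, on the red side. I'll go down and push left.

Call:
{"name": "carry_out", "arguments": {"plan": [[[0,0.019,0],[0,0,0],0],[[0,0,0],[0,0,0],0],[[0.008,0,0],[0,0,0],0],[[0.008,0,0],[0,0,0],0],[[0.008,0,0],[0,0,0],0],[[0.008,0,0],[0,0,0],0],[[0.008,0,0],[0,0,0],0]]}}

```text
time_s: 5.65
position: [0.5049, -0.2111, 0.1004]
tool_rot: [[0.102, 0.0, -0.995], [0.995, -0.0, 0.102], [-0.0, -1.0, -0.0]]
ft_force: [0.8, -2.2, 1.7]
grip_width: -0.0
```

```bash
python3 u.py
python3 - <<'E'
from h import *
p=shot("wrist"); save(p,"w3.png")
E
```

```text
unit [-0.0692  0.0138  0.1004] [ 0.82 -2.19  1.75] [[0.102, 0.0, -0.995], [0.995, -0.0, 0.102], [-0.0, -1.0, -0.0]] 5.65
```

View pics/w3.png

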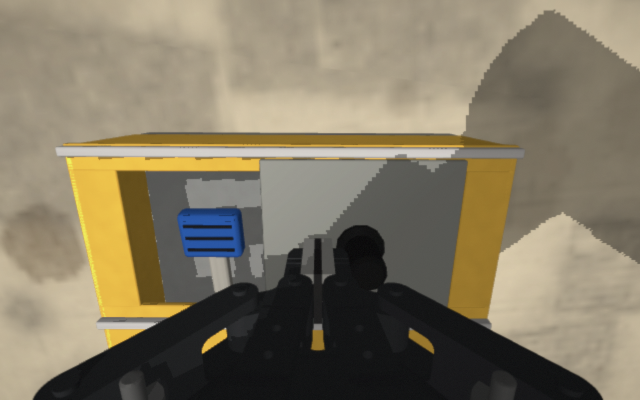

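The shutter follows: its right edge is now at column 262 and the right pad is nearly clear. I'll keep pushing.

Call:
{"name": "carry_out", "arguments": {"plan": [[[0.008,0,0],[0,0,0],0],[[0.008,0,0],[0,0,0],0],[[0.004,0,0],[0,0,0],0],[[0,0,0],[0,0,0],0],[[0,0,0],[0,0,0],0]]}}

```text
time_s: 6.32
position: [0.5065, -0.1915, 0.1]
tool_rot: [[0.102, -0.001, -0.995], [0.995, 0.001, 0.102], [0.001, -1.0, 0.001]]
ft_force: [0.9, -0.5, -1.0]
grip_width: -0.0001
```

```bash
python3 u.py
python3 - <<'E'
from h import *
p=shot("wrist"); save(p,"w4.png"); pickle.dump(p,open("w4.pkl","wb"))
from fit import r,W
for v in(.05,.055,.06): print(v,proj(p,W(r.x,(-.07,v-.052,.089))))
print(proj(p,W(r.x,(-.07,-.05,.073))),proj(p,W(r.x,(-.07,-.01,.085))))
E
```

```text
unit [-0.0696  0.0334  0.1   ] [ 0.87 -0.48 -1.01] [[0.102, -0.001, -0.995], [0.995, 0.001, 0.102], [0.001, -1.0, 0.001]] 6.325
0.05 [252.08050116 245.18004917]
0.055 [261.43490872 245.1926172 ]
0.06 [270.79017986 245.20503897]
[175.36164925 233.29527677] [238.91870498 242.0192275 ]
```

View pics/w4.png

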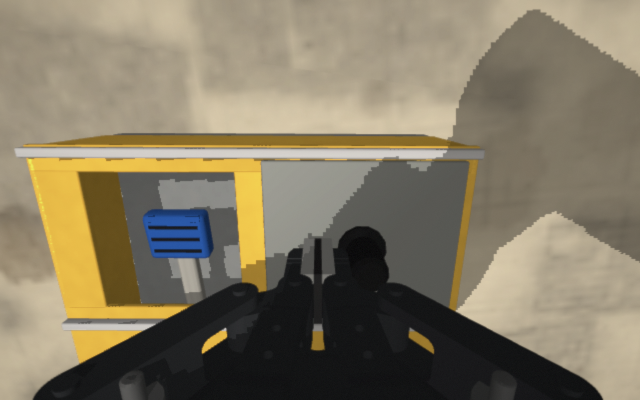

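Call:
{"name": "carry_out", "arguments": {"plan": [[[0.003,0,0],[0,0,0],0],[[0,0,0],[0,0,0],0],[[-0.015,0,0],[0,0,0],0],[[0,-0.03,0],[0,0,0],0],[[-0.036,0,0],[0,0,0],0],[[-0.035,0,0],[0,0,0],0],[[0,0,0],[0,0,0],0],[[0,0,0],[0,0,0],0]]}}

```text
time_s: 7.38
position: [0.498, -0.2743, 0.1301]
tool_rot: [[0.102, -0.0, -0.995], [0.995, 0.001, 0.102], [0.001, -1.0, 0.0]]
ft_force: [1.0, -0.0, 0.1]
grip_width: 0.0
```

```bash
python3 u.py
python3 - <<'E'
from h import *
p=shot("wrist"); save(p,"w5.png"); pickle.dump(p,open("w5.pkl","wb"))
from fit import r,W
for v in(.05,.055,.06): print(v,proj(p,W(r.x,(-.07,v-.052,.089))))
for X in [(-.07,-.05,.073),(-.11,-.09,.085),(-.11,-.01,.085),(-.03,-.09,.085),(-.03,-.01,.085)]:print(X,proj(p,W(r.x,X)))
t=shot("top"); cv2.imwrite("pics/t5.png",cv2.cvtColor(cv2.resize(t["image"][110:260,270:430],None,fx=4,fy=4),cv2.COLOR_RGB2BGR))
E
```

```text
unit [-0.0696 -0.0497  0.1301] [ 0.98 -0.02  0.09] [[0.102, -0.0, -0.995], [0.995, 0.001, 0.102], [0.001, -1.0, 0.0]] 7.375
0.05 [394.50106084 224.67885751]
0.055 [402.48527302 224.68439498]
0.06 [410.46922989 224.68987138]
(-0.07, -0.05, 0.073) [317.84050749 215.9324899 ]
(-0.11, -0.09, 0.085) [251.50340001 160.09518837]
(-0.11, -0.01, 0.085) [384.32718198 160.1761752 ]
(-0.03, -0.09, 0.085) [258.53537986 277.76770543]
(-0.03, -0.01, 0.085) [377.07623345 277.87476916]
```

View pics/w5.png

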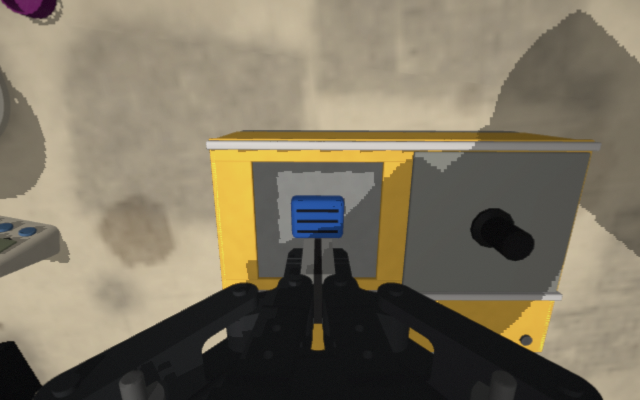

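View pics/t5.png

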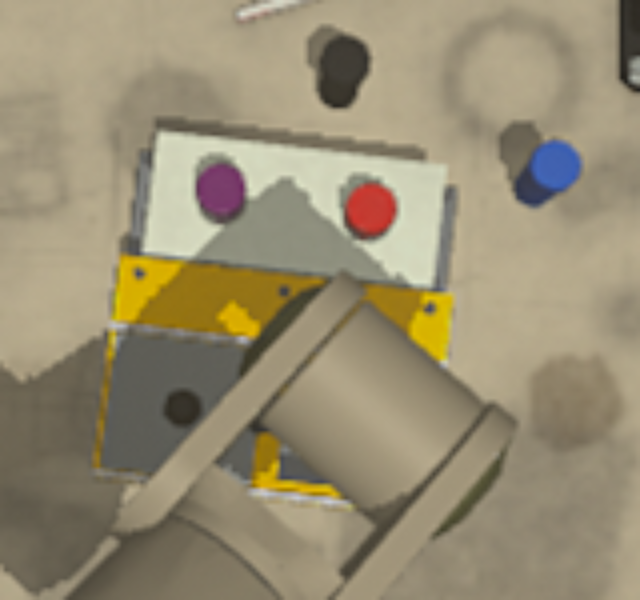

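The right window (252–383 × 162–278) is fully open and the fingertip is centred over the blue pad at (318,217). The shutter edge at column 404 puts it at about +0.056. Going down now.

Call:
{"name": "carry_out", "arguments": {"plan": [[[0,0.025,0],[0,0,0],0],[[0,0.025,0],[0,0,0],0],[[0,0.007,0],[0,0,0],0],[[0,0.007,0],[0,0,0],0],[[0,0.006,0],[0,0,0],0],[[0,0.005,0],[0,0,0],0],[[0,0,0],[0,0,0],0],[[0,0,0],[0,0,0],0]]}}

```text
time_s: 8.48
position: [0.4979, -0.2741, 0.0563]
tool_rot: [[0.101, -0.001, -0.995], [0.995, -0.0, 0.101], [-0.0, -1.0, 0.001]]
ft_force: [-6.4, 1.8, 8.9]
grip_width: 0.0001
```

```bash
python3 u.py
```

```text
unit [-0.0698 -0.0496  0.0563] [-6.41  1.83  8.92] [[0.101, -0.001, -0.995], [0.995, -0.0, 0.101], [-0.0, -1.0, 0.001]] 8.475
```

Call:
{"name": "carry_out", "arguments": {"plan": [[[0,0.004,0],[0,0,0],0],[[0,0.003,0],[0,0,0],0],[[0,0,0],[0,0,0],0],[[0,0,0],[0,0,0],0]]}}

```text
time_s: 8.98
position: [0.4979, -0.2743, 0.051]
tool_rot: [[0.101, 0.0, -0.995], [0.995, -0.001, 0.101], [-0.001, -1.0, -0.0]]
ft_force: [-10.2, 4.7, 23.9]
grip_width: -0.0001
```

```bash
python3 u.py
python3 - <<'E'
from h import *
t=shot("top"); cv2.imwrite("pics/t6.png",cv2.cvtColor(cv2.resize(t["image"][110:260,270:430],None,fx=4,fy=4),cv2.COLOR_RGB2BGR))
s=shot("scene"); cv2.imwrite("pics/s6.png",cv2.cvtColor(cv2.resize(s["image"][140:300,260:460],None,fx=4,fy=4)[:600],cv2.COLOR_RGB2BGR))
s0=pickle.load(open("scene0.pkl","rb"));cv2.imwrite("pics/s0c.png",cv2.cvtColor(cv2.resize(s0["image"][140:300,260:460],None,fx=4,fy=4)[:600],cv2.COLOR_RGB2BGR))
w=shot("wrist"); save(w,"w6.png")
from fit import r,W
for z in (.131,.151,.155): print(z,proj(s,W(r.x,(.075,-.05,z))),((proj(s,W(r.x,(.075,-.05,z)))-[260,140])*4).round())
E
```

```text
unit [-0.0697 -0.0498  0.051 ] [-10.2    4.75  23.93] [[0.101, 0.0, -0.995], [0.995, -0.001, 0.101], [-0.001, -1.0, -0.0]] 8.975
0.131 [375.76800811 190.58311399] [463. 202.]
0.151 [376.20450609 183.34736817] [465. 173.]
0.155 [376.29221554 181.8867546 ] [465. 168.]
```

View pics/s6.png

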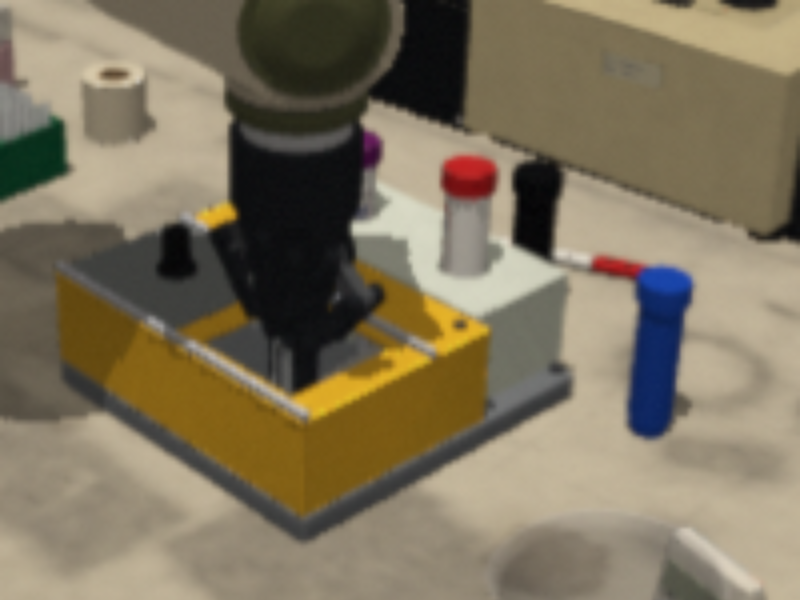

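View pics/s0c.png

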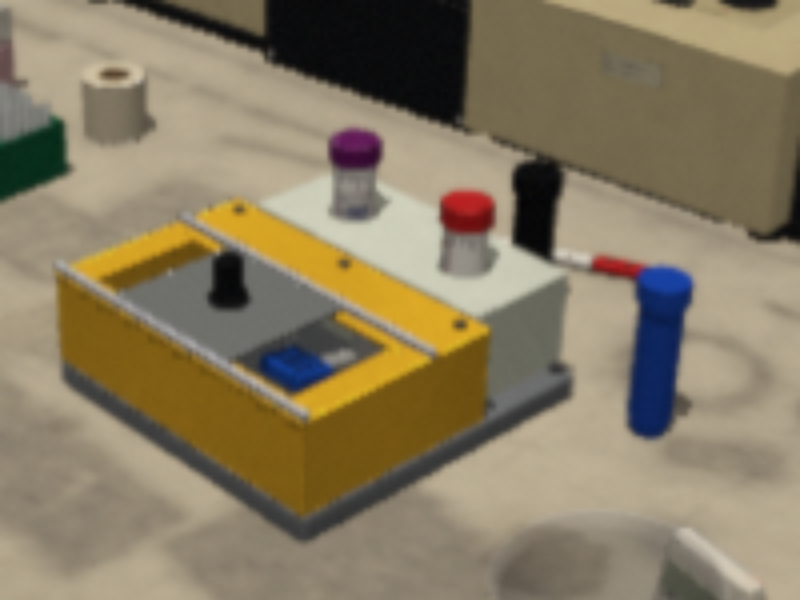

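View pics/w6.png

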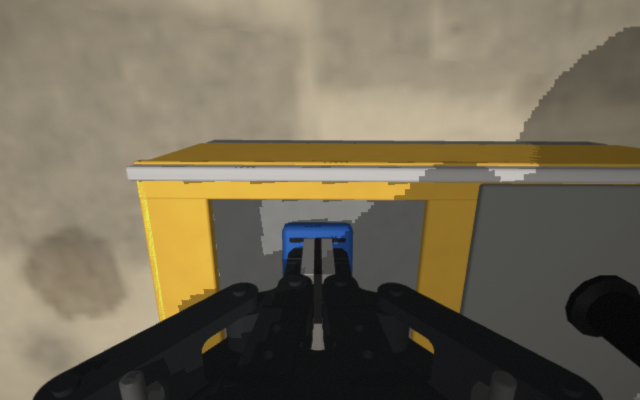

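The red cap rose from row 202 to about 168 in the crop, which is close to 24 mm. The purple tube is still down, the shutter is clear, and the fingers hold the pad on its stop. Handing in.

```bash
python3 u.py
python3 - <<'E'
from rig import env
print(env.close_job()); s=env.observe(); print(s["position"],s["ft_force"],s["time_s"])
E
```

```text
unit [-0.0697 -0.0498  0.051 ] [-10.76   3.59  23.61] [[0.101, 0.0, -0.995], [0.995, -0.002, 0.101], [-0.001, -1.0, -0.001]] 9.125
the job is handed in; nothing more can be done
None
the job is handed in; nothing more can be done
```

I pushed the shutter left by its knob, off the red-capped tube's window (the right one). I then pressed the right lever down onto its stop through that window and handed the job in while still holding it, at about 9 s.

Last checks before hand-in:
- **Lever:** the fingertips were at z 0.051 m, the lever's fully-down height, with about 24 N of upward force at the wrist. The fingers were centred on the pad.
- **Red tube:** its cap rose about 24 mm in the scene camera, and the tube stood upright in its bore.
- **Shutter:** I measured it at about +0.056 m, against the +0.042 m needed. It is about 4 mm short of its stop.
- **Purple tube:** its cap is in the same place as at the start in the scene crop, though partly hidden by the gripper.
- **Guard:** I saw no contact in the pictures. There was also about 11 N of sideways force at the wrist, which I put down to the tilted pad, but I did not confirm that separately.
- **Bystanders:** the arm stayed clear of them on the way. I did not measure their positions again at the end.

No check failed or disagreed. Hand-in gave no verdict, so the final second was not confirmed.

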